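# Stand the toppled table sign back up against the ledge

## Robot

A 6-joint arm with a two-finger parallel gripper is mounted at the origin on the work surface. World frame = base frame: x ahead of the robot, y to its left, z up, the work surface at z = 0. Lengths are in mm, angles in degrees, forces in N, time in s.
With the tool pointing down it reaches from about 350 to 850 mm from the base axis. Payload 8.1 kg.
Tool frame: the origin (TCP) lies midway between the tips of the shut fingers; the grasp point (between the pads) lies 19 mm behind it; z points along the fingers, y is the line along which they close (so a half turn about z gives the same grasp; the last joint's range is limited). The gripper opens to 85 mm and grips with 20 to 120 N. Pads are 22 mm wide; open, the fingers measure 114 mm over their backs; the gripper's body (76 mm by 85 mm) begins 54 mm behind the grasp point. The pads swing forward as they close: fully open they stand 13 mm farther back than shut.
Start: joints at [-77.315, 7.471, 85.268, -0, 87.261, -4.893], TCP at [181.226, -571.981, 231.292] pointing down, gripper open.
Joint ranges: [-169.43, 169.43], [-51.17, 129.36], [1.28, 143.12], [-76.62, 256.62], [0, 156.53], [-152.29, 152.29]. Speed limits (degrees/s): [136.94, 136.94, 159.86, 180, 180, 180].

## Interface

Orientations are given as [roll, pitch, yaw] about the fixed x, y, z axes, in that order (R = Rz(yaw) Ry(pitch) Rx(roll)).
In Python, from bench import sense, snapshot, order, finder gives the robot as it stands.
- The arm moves only by the tool send_rows, never from a script. Its argument "steps" is a list of rows, each a list of 2 entries, a list of its own where there are three numbers: the shift along the world's x, y, z in units of 30 mm (1.0 is 30 mm), then the turn, a rotation vector about the world's x, y, z in rad. In form: [[[dx, dy, dz], [wx, wy, wz]], ...]. A call has 1 to 10 rows; each row is the pose to reach, as a shift and turn from the pose commanded when the call began; what a row does not reach only later rows make up. A row lasts 1/8 s, in which the tool goes at most 62.5 mm and 10.7 degrees, less where a joint would pass 70% of its speed; a pose out of reach is approached as far as the arm can. A call with a gripper value outside its range is refused whole. "fingers" is the closure, from 0 (fully open) to 1 (shut), set as the call begins (left out, the last holds). The fingers move at their own pace and stop on an object; "squeeze" is the grip in N (left out, the last holds). Time passes only in rows, so rows that repeat a pose let the fingers close. It gives the time, the measured TCP pose, the force, the opening and the grip force at its end, in the units of the state.
- sense(): the state, without advancing time (a new reading comes with each control period).
- snapshot(name): name is "scene" or "top" or "wrist"; returns a dict with "img" (480x640x3 uint8, red, green, blue), "K" (3x3 intrinsics, pixels), "pose" (4x4, takes a point from camera to world coordinates). Camera axes: x right, y up, looking along -z (the intrinsics and any distortion apply to the point x, -y, -z); pixel columns grow to the right and rows downward; lengths in mm; the calibration is good to about 2 mm. The wrist camera is an equidistant fisheye: a pixel r from the principal point sees the ray r / f radians off the axis. A picture is of the moment at which its call begins. There is no depth.
- order.hand_in(): hands the job in; it is judged then, once.
Trained networks look in the newest picture that a camera, given by its name, has taken for a name from the list of things; names that differ only in an ending like _2 or _b are one class to them, and where a whole thing is asked for, a point or a joint stands for the part that bears it (a point fixed in the world has none). Each returns a list of dicts, best first, with "confidence" (0 to 1); they miss things now and then, are a little off and sometimes report something else, mostly with a low value. They report only what shows in the picture. A call takes as long as a camera call. They do not tell look-alikes from the thing itself.
- finder.find_in(label, camera): "box" ([left, top, width, height] as shares, 0 to 1, of the picture: columns of its width, rows of its height, round what is visible of it).
- finder.trace(label, camera): "mask" (480x640 bool, what is visible of it) and "box" ([left, top, width, height] as shares, 0 to 1, of the picture: columns of its width, rows of its height, round what is visible of it).
- finder.pinpoint(label, camera): "at" ([column, row] as shares, 0 to 1, of the picture: columns of its width, rows of its height: a listed point, or the origin of a listed thing).
The state is a dict: "time": time; "joint_pos": joint angles; "qd": joint speeds; "joint_efforts": joint torques, N m; "tool_pos": TCP position; "tcp_rot": TCP orientation; "ft_force": force on the tool from outside, world axes, zero at the start; "wrist_torque": the same for the moment, N m; "finger_gap": finger opening in mm; "grip_force": force on a finger pad.
Only numpy, scipy, OpenCV 4.12 (cv2) and the standard library are available. Lean on these libraries where they do the work, as an engineer would, in place of code of your own. Each camera call takes 0.05 s, during which the arm holds its last target. There are 200 camera calls.

## Task

The small table sign has toppled onto its back: without gripping or lifting it, push its foot over with the fingertips so that the sign stands up on its foot again. Then push it back along the table until its back is flush against the wooden ledge, and leave it standing there. Leave the other sign, the basket, the tape roll and the paint bottle where they are.

Things in the scene. Friction and masses are not known exactly. Their poses are not given: they have to be found in the camera images.
- sign: Toppled sign, 0.4-0.63 kg, an L (mm): aluminium foot plate (120 wide, 75 deep, 18 thick) and black panel, white card (120 wide, 105 high, 4 thick) rising square from the foot's rear edge, backs flush. It lies on its back, panel towards the ledge, foot up like a wall. Origin: mid heel (foot's rear lower edge, on the table in both poses). x: to panel top; y: along width; z: to foot's front edge.
- heel_left (a point): Left end (seen from the robot) of the sign's heel edge: sign frame (0, 60, 0) mm; when the sign stands, the left lower corner of its back. The heavy foot puts the centre of mass about 16 mm along x and 33 mm along z of the sign frame from the heel, so the sign pivots easily about the heel.
- heel_right (a point): Right end of the sign's heel edge: sign frame (0, -60, 0) mm; when the sign stands, the right lower corner of its back.
- foot_edge (a point): Middle of the foot's front edge face: sign frame (9, 0, 75) mm. Toppled: the highest point, 75 mm up; pushed there along the sign's -x (from the panel's side, away from the panel) with 1-2 N, the sign pivots on its heel and after about 27 degrees drops onto its foot. Standing: 9 mm up, 75 mm before the back; push it here, low: pushed high on the panel, it tips backwards.
- panel_top (a point): Middle of the panel's top edge: sign frame (123, 0, 2) mm; 2 mm above the table when toppled, 123 mm above it (the sign's full height) when standing.
- ledge: Straight light-wood batten fixed on the table beyond the signs, 800 mm long, 22 mm deep, 30 mm high, lying roughly across the robot's view and slightly turned. Origin: middle of its lower front edge, on the table; x axis: away from its front face, square to it, roughly away from the robot; y axis: along it, to the left. The front face is the plane x = 0.
- standing_sign: A second sign of the same size, loose, already standing with its back against the ledge near one end. Origin: middle of its heel (rear lower edge); its foot reaches 75 mm from there towards the robot. Leave alone.
- basket: Dark blue perforated basket of paint markers, loose, 100 mm deep, 150 mm wide, 60 mm high, with its back to the ledge near the other end. Origin: middle of its rear lower edge. Leave alone.
- tape: Roll of masking tape lying flat, loose, 110 mm across, 45 mm high, to one side nearer the robot. Origin: centre of its underside. Leave alone.
- paint_bottle: White paint bottle with a black cap, upright, loose, 56 mm across, 130 mm high, to the other side. Origin: centre of its underside. Leave alone.
Mind the look-alikes: they are no part of the job. What is shaped like the sign but orange or yellow is not meant.

How it is judged (in metres and radians):
On the way:
1. the toppled sign stands up on its foot (angle between sign's own x axis and vertical below 0.08 rad and height (world z) of each of heel_left, heel_right below 0.008 m), for 0.3 s.
At the end, for the whole second after the job is handed in: The sign stands upright (within 0.08 rad) on its foot on the table, at rest, with both lower corners of its back within 7 mm of the ledge's front face, within the ledge's length (all of step 1 and x of heel_left in the frame of ledge between -0.007 and 0.004 m and y of heel_left in the frame of ledge between -0.39 and 0.39 m and x of heel_right in the frame of ledge between -0.007 and 0.004 m and y of heel_right in the frame of ledge between -0.39 and 0.39 m and linear speed of sign below 0.02 m/s and angular speed of sign below 0.1 rad/s); the robot touches nothing.
It fails at once if the sign is lifted or carried: its whole heel edge is more than 30 mm above the table (height (world z) of each of heel_left, heel_right above 0.03 m).
It fails at once if the standing sign is displaced by more than 20 mm or tipped (distance of standing_sign from where it was at the start of the episode above 0.02 m or angle between standing_sign's own z axis and vertical above 0.3 rad).
It fails at once if the marker basket is displaced by more than 20 mm or tipped (distance of basket from where it was at the start of the episode above 0.02 m or angle between basket's own z axis and vertical above 0.3 rad).
It fails at once if the tape roll is displaced by more than 20 mm or tipped (distance of tape from where it was at the start of the episode above 0.02 m or angle between tape's own z axis and vertical above 0.3 rad).
It fails at once if the paint bottle is displaced by more than 20 mm or tipped (distance of paint_bottle from where it was at the start of the episode above 0.02 m or angle between paint_bottle's own z axis and vertical above 0.3 rad).
It also fails if it takes over 61 s, if anything falls off the work surface, if the arm or the gripper's body presses on something with over 40 N, if the wrist force passes 120 N, or if a joint passes its speed limit or range.

## Working session

There is one attempt and no reset: what is moved stays moved. The work goes in short steps, Python scripts to look and compute and a tool call to move; the robot and the scene stay as the last step left them, time stands still between calls to the robot, and variables do not carry over. Pictures are saved under pics/ and viewed, at most 10 in all, crops included, and the job is handed in when it is done.

Besides the shell and the picture viewer there is one more tool, called after "Emit:" as name([rows], argument=value, ...), one row to a line, values as JSON. send_rows: Moves the arm, as the interface text tells. Its arguments: {"type":"object","properties":{"steps":{"type":"array"},"fingers":{"type":"number"},"squeeze":{"type":"number"}},"required":["steps"]}

```bash
mkdir -p pics; ls
cat > h.py <<'E'
import numpy as np, cv2
from bench import sense, snapshot, order, finder
def ray(s,u,v):
    K=s["K"];P=s["pose"];d=np.array([(u-K[0,2])/K[0,0],-(v-K[1,2])/K[1,1],-1.0])
    return P[:3,3],P[:3,:3]@d
def at(s,u,v,z):
    o,d=ray(s,u,v);return o+d*(z-o[2])/d[2]
def proj(s,p):
    P=s["pose"];c=P[:3,:3].T@(np.array(p,float)-P[:3,3]);K=s["K"]
    return K[0,0]*c[0]/-c[2]+K[0,2],K[1,1]*-c[1]/-c[2]+K[1,2]
def save(s,n): cv2.imwrite("pics/"+n,s["img"][:,:,::-1])
E
python3 - <<'E'
from h import *
np.set_printoptions(precision=1,suppress=True)
H=dict(heel_left=0,heel_right=0,foot_edge=75,panel_top=2,ledge=0,standing_sign=0,basket=0,tape=0,paint_bottle=0)
for c in("scene","top"):
    s=snapshot(c);save(s,c+"0.png");print(c,s["K"],s["pose"],s.keys())
    for k,z in H.items():
        for r in finder.pinpoint(k,c)[:3]:
            u,v=r["at"][0]*640,r["at"][1]*480
            print(k,round(r["confidence"],2),round(u),round(v),at(s,u,v,z))
print(sense())
E
```

```text
pics
scene [[570.4   0.  311.2]
 [  0.  570.4 240.9]
 [  0.    0.    1. ]] [[   0.9   -0.4    0.3  856.8]
 [   0.5    0.7   -0.5 -653.3]
 [   0.     0.6    0.8 1141.8]
 [   0.     0.     0.     1. ]] dict_keys(['img', 'K', 'pose'])
heel_left 0.87 263 148 [165.6 232.5   0. ]
heel_left 0.7 272 330 [ 495.4 -214.3    0. ]
heel_left 0.55 347 220 [485.6 137.1   0. ]
heel_right 0.72 322 322 [ 579.2 -140.7    0. ]
heel_right 0.59 295 168 [281.7 217.6   0. ]
foot_edge 0.77 298 300 [ 527.1 -157.8   75. ]
foot_edge 0.6 332 220 [480.6  65.1  75. ]
panel_top 0.89 290 279 [458.5 -85.6   2. ]
panel_top 0.74 305 130 [229.3 353.    2. ]
panel_top 0.72 363 263 [582.2  43.    2. ]
ledge 0.76 396 307 [702.3 -22.7   0. ]
ledge 0.72 312 244 [450.1  28.    0. ]
standing_sign 0.55 449 220 [706.6 270.1   0. ]
basket 0.9 322 421 [ 692.5 -330.9    0. ]
basket 0.51 330 233 [469.8  79.3   0. ]
tape 0.78 352 162 [403.2 314.5   0. ]
paint_bottle 0.94 224 332 [ 408.1 -273.4    0. ]
top [[592.3   0.  316. ]
 [  0.  592.3 248.5]
 [  0.    0.    1. ]] [[   0.     1.    -0.2  243.3]
 [  -1.     0.    -0.    -8. ]
 [   
[... 545 characters left out ...]
137 376 [231.4 352.2   2. ]
panel_top 0.72 326 165 [701.   -9.6   2. ]
ledge 0.65 328 168 [695.1 -12.7   0. ]
standing_sign 0.63 201 158 [704.6 265.7   0. ]
basket 0.75 470 175 [ 693.5 -323.5    0. ]
tape 0.71 162 291 [408.  320.2   0. ]
paint_bottle 0.57 450 307 [ 401.6 -278.8    0. ]
{'time': 1.0, 'joint_pos': array([-77.3,   7.5,  85.3,   0. ,  87.3,  -4.9]), 'qd': array([-0. ,  0. , -0.1, -0.1,  0.1, -0. ]), 'joint_efforts': array([  0. , -56.9, -50.1,  -0. ,   0. ,   0. ]), 'tool_pos': array([ 181.2, -572. ,  231.3]), 'tcp_rot': array([180. ,  -0. ,  17.6]), 'ft_force': array([-1. , -0.1,  0.1]), 'wrist_torque': array([ 0., -0., -0.]), 'grip_force': 0.0, 'finger_gap': 85.04388065401167}
```

View pics/scene0.png

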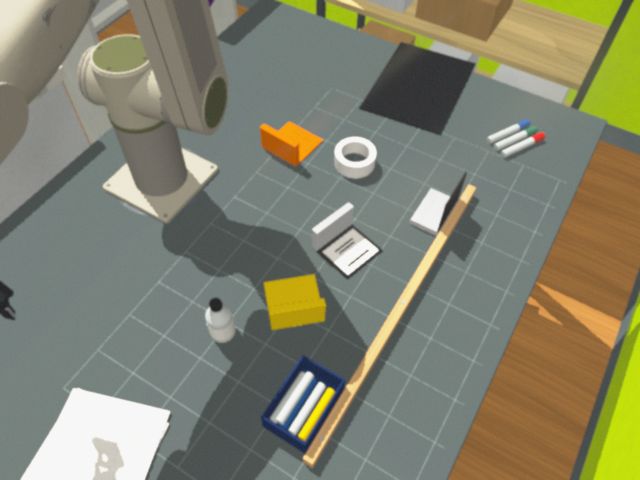

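View pics/top0.png

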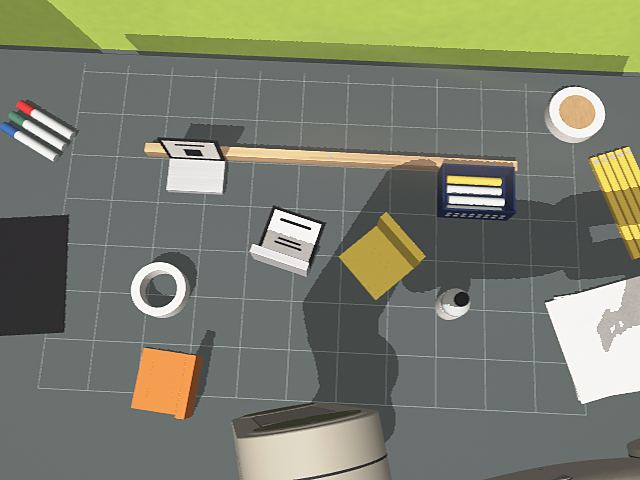

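The toppled sign is the white and black one: scene picture about (345,240), top picture about (285,240). Its foot wall faces the robot. The orange and yellow signs are look-alikes. The ledge runs from (145,149) to (517,165) in the top picture. Next I fit the sign and ledge poses to their outlines.

```bash
cat > fit.py <<'E'
from h import *
from scipy.optimize import minimize
np.set_printoptions(precision=1,suppress=True)
def box(a,b): return np.array([[x,y,z] for x in(a[0],b[0]) for y in(a[1],b[1]) for z in(a[2],b[2])],float)
SIGN=[box((0,-60,0),(18,60,75)),box((18,-60,0),(123,60,4))]
STAND=[box((-75,-60,0),(0,60,18)),box((-4,-60,18),(0,60,123))]
LEDGE=[box((0,-400,0),(22,400,30))]
def sil(s,boxes,p):
    c,n=np.cos(p[2]),np.sin(p[2]);m=np.zeros((480*4,640*4),np.uint8)
    for b in boxes:
        w=np.c_[p[0]+c*b[:,0]-n*b[:,1],p[1]+n*b[:,0]+c*b[:,1],b[:,2]]
        q=np.array([proj(s,x) for x in w])*4+2
        cv2.fillConvexPoly(m,cv2.convexHull(np.round(q).astype(np.int32)),255)
    return cv2.resize(m,(640,480),interpolation=cv2.INTER_AREA)/255.
def fit(views,boxes,p0):  # views: (snap,mask,valid)
    f=lambda p:sum((np.abs(sil(s,boxes,p)-m)*v).sum() for s,m,v in views)
    r=minimize(f,p0,method="Nelder-Mead",options=dict(initial_simplex=np.array(p0)+np.array([[0,0,0],[12,0,0],[0,12,0],[0,0,.08]]),xatol=.02,fatol=.1))
    return r.x,r.fun,sum(m.sum() for _,m,_ in views)
def mask_near(s,label,cam,u,v):
    b=[(np.hypot(np.nonzero(r["mask"])[1].mean()-u,np.nonzero(r["mask"])[0].mean()-v),r["confidence"],r["mask"]) for r in finder.trace(label,cam) if r["mask"].any()]
    d=min(b,key=lambda t:t[0]);print(label,cam,"off",d[0],d[1],d[2].sum());return d[2].astype(float)
def show(p): return p[:2],np.degrees(p[2])
E
python3 - <<'E'
from fit import *
one=np.ones((480,640));S=[];L=[]
for c,u,v,lu,lv in(("top",288,241,330,157),("scene",346,240,390,320)):
    s=snapshot(c);m=mask_near(s,"sign",c,u,v);S.append((s,m,one))
    try:
        l=mask_near(s,"ledge",c,lu,lv); L.append((s,l,one))
    except Exception as e: print(e)
    o=s["img"].copy();o[m>0]=o[m>0]//2+np.array([0,127,0],np.uint8)
    if L:o[l>0]=o[l>0]//2+np.array([127,0,0],np.uint8)
    cv2.imwrite(f"pics/m_{c}.png",o[:,:,::-1])
for V in(S,S[:1],S[1:]):
    p,f,n=fit(V,SIGN,[470,80,-.26]);print("sign",show(p),f,n)
for V in(L,L[:1],L[1:]):
    # mask hidden zones: ignore pixels of the basket / standing sign
    p,f,n=fit(V,LEDGE,[697,-12,-.02]);print("ledge",show(p),f,n)
a=cv2.imread("pics/m_top.png")[120:300,110:540];cv2.imwrite("pics/mt.png",cv2.resize(a,None,fx=1.8,fy=1.8))
E
```

```text
sign top off 1.250091184674224 0.58 3318
ledge top off 6.322528325029333 0.67 3811
sign scene off 3.6017711904130674 0.79 2756
ledge scene off 12.141232971363968 0.77 3773
sign (array([468.4,  78.3]), np.float64(-16.162385026381113)) 234.30196078431374 6074.0
sign (array([468.4,  77.6]), np.float64(-15.952031330245978)) 103.22745098039216 3318.0
sign (array([469.3,  78.1]), np.float64(-15.959074932104762)) 116.94117647058823 2756.0
ledge (array([701.2, -17.8]), np.float64(-0.3028263452759448)) 2012.192156862745 7584.0
ledge (array([700.5, -17.7]), np.float64(-0.07383020971207375)) 1762.1254901960783 3811.0
ledge (array([701.7, -18.2]), np.float64(-0.3000820081825499)) 265.03137254901964 3773.0
```

View pics/mt.png

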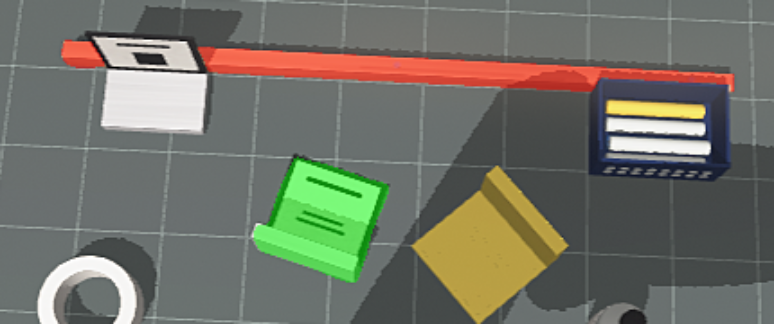

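Emit:
send_rows([
  [[11.1, 21.2, 0], [0, 0, -0.588]],
  [[11.1, 21.2, 0], [0, 0, -0.588]],
  [[11.1, 21.2, 0], [0, 0, -0.588]],
  [[11.1, 21.2, 0], [0, 0, -0.588]],
  [[11.1, 21.2, 0], [0, 0, -0.588]],
  [[11.1, 21.2, 0], [0, 0, -0.588]],
  [[11.1, 21.2, 0], [0, 0, -0.588]],
  [[11.1, 21.2, 0], [0, 0, -0.588]],
  [[11.1, 21.2, 0], [0, 0, -0.588]],
  [[11.1, 21.2, 0], [0, 0, -0.588]],
], fingers=0.7)

```text
time: 2.55
tool_pos: [470.8, -18.4, 231.7]
tcp_rot: [-180.0, -0.1, -16.1]
ft_force: [-0.1, -0.5, 0.4]
finger_gap: 25.8
grip_force: 0.0
```

Emit:
send_rows([
  [[0, 0, 0], [0, 0, 0]],
  [[0, 0, 0], [0, 0, 0]],
  [[0, 0, 0], [0, 0, 0]],
])

```text
time: 2.92
tool_pos: [469.7, -21.6, 231.3]
tcp_rot: [180.0, -0.0, -16.2]
ft_force: [0.4, 0.6, 0.3]
finger_gap: 25.8
grip_force: 0.0
```

Run:
```python
from h import *
s=snapshot("wrist");save(s,"w1.png");print(s["K"],s["pose"].round(3),sense()["tool_pos"])
for r in finder.pinpoint("ledge","wrist"):print(r)
```

```text
[[371.64829954   0.         317.76312547]
 [  0.         371.64829954 239.11601608]
 [  0.           0.           1.        ]] [[-2.79000e-01  9.14000e-01  2.96000e-01  5.45260e+02]
 [-9.60000e-01 -2.65000e-01 -8.60000e-02 -4.27440e+01]
 [-0.00000e+00 -3.08000e-01  9.51000e-01  3.73929e+02]
 [ 0.00000e+00  0.00000e+00  0.00000e+00  1.00000e+00]] [469.73794157 -21.74979107 231.36765161]
```

View pics/w1.png

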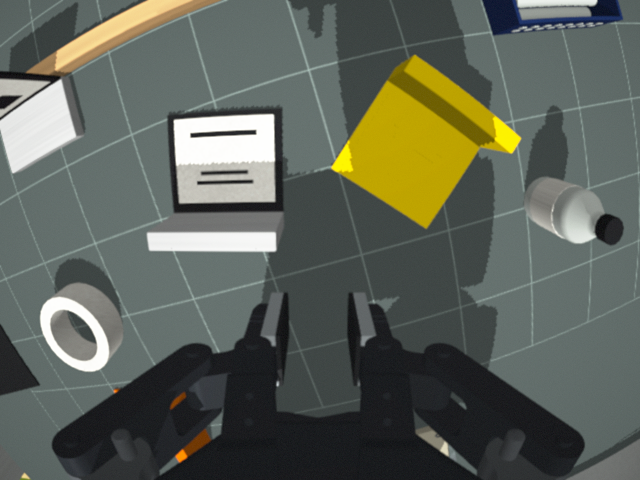

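The wrist view shows the toppled sign at about (225,190), square to the tool, with its panel lying away from the robot. I go over the panel and then down behind the foot.

Emit:
send_rows([
  [[1.5, 2.88, 0], [0, 0, 0]],
  [[1.5, 2.88, 0], [0, 0, 0]],
  [[1.5, 2.88, -2], [0, 0, 0]],
  [[1.5, 2.88, -4], [0, 0, 0]],
  [[1.5, 2.88, -5], [0, 0, 0]],
  [[1.5, 2.88, -5.6], [0, 0, 0]],
  [[1.5, 2.88, -5.6], [0, 0, 0]],
  [[1.5, 2.88, -5.6], [0, 0, 0]],
])

```text
time: 4.03
tool_pos: [516.5, 65.7, 65.2]
tcp_rot: [-179.9, -0.2, -16.1]
ft_force: [-0.3, 0.1, 0.4]
finger_gap: 25.7
grip_force: 0.0
```

Run:
```python
from h import *
s=snapshot("scene");cv2.imwrite("pics/s2.png",cv2.resize(s["img"][150:310,250:470,::-1],None,fx=3,fy=3))
st=sense();print(st["tool_pos"],st["ft_force"])
```

```text
[516.68553266  65.81212744  65.39047586] [0.38733692 0.0204716  0.40536263]
```

View pics/s2.png

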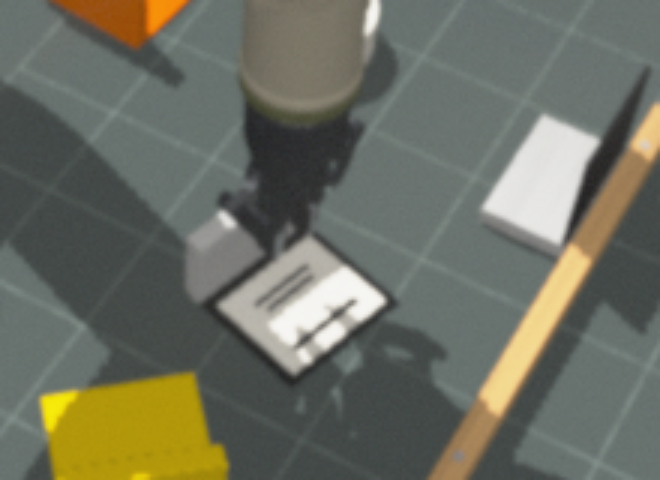

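The fingertips are between the foot wall and the panel, above the card. Now I push along the sign's -x.

Emit:
send_rows([
  [[-0.28, 0.08, -0.15], [0, 0, 0]],
  [[-0.55, 0.16, -0.15], [0, 0, 0]],
  [[-0.8, 0.23, -0.15], [0, 0, 0]],
  [[-1.05, 0.3, -0.15], [0, 0, 0]],
  [[-1.3, 0.37, -0.15], [0, 0, 0]],
  [[-1.55, 0.44, -0.15], [0, 0, 0]],
  [[-1.8, 0.52, -0.15], [0, 0, 0]],
  [[-2.1, 0.6, -0.15], [0, 0, 0]],
  [[-2.45, 0.7, -0.15], [0, 0, 0]],
  [[-2.8, 0.8, -0.15], [0, 0, 0]],
])

```text
time: 5.32
tool_pos: [430.3, 90.1, 58.8]
tcp_rot: [-180.0, -0.0, -16.1]
ft_force: [0.7, -0.4, -0.2]
finger_gap: 25.6
grip_force: 0.0
```

Run:
```python
from h import *
s=snapshot("scene");cv2.imwrite("pics/s3.png",cv2.resize(s["img"][150:310,250:470,::-1],None,fx=3,fy=3))
st=sense();print(st["tool_pos"],st["ft_force"])
```

```text
[429.13084812  90.44385558  58.45690997] [-1.22311916  0.78150847 -0.27753215]
```

View pics/s3.png

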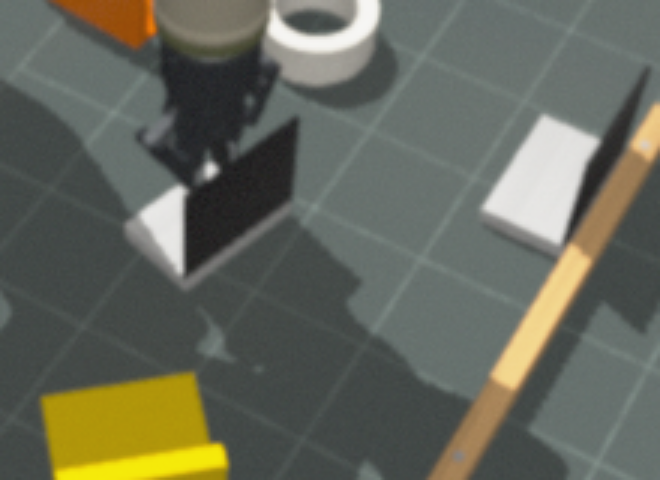

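The sign stands. I retreat upward and towards the robot, then measure again.

Emit:
send_rows([
  [[0, 0, 1.5], [0, 0, 0]],
  [[0, 0, 3], [0, 0, 0]],
  [[-1, 0.3, 3.5], [0, 0, 0]],
  [[-2.5, 0.7, 3.5], [0, 0, 0]],
  [[-2.5, 0.7, 3.5], [0, 0, 0]],
  [[-2.5, 0.7, 3.5], [0, 0, 0]],
], fingers=0.3)

```text
time: 6.12
tool_pos: [356.5, 111.0, 164.2]
tcp_rot: [-180.0, -0.1, -16.1]
ft_force: [-0.0, 0.0, 0.3]
finger_gap: 59.6
grip_force: 0.0
```

Run:
```python
from fit import *
one=np.ones((480,640));S=[];L=[]
for c in("top","scene"):
    s=snapshot(c)
    u,v=proj(s,(450,85,40));lu,lv=proj(s,(700,0,15))
    m=mask_near(s,"sign",c,u,v);S.append((s,m,one));L.append((s,mask_near(s,"ledge",c,lu,lv),one))
for V in(S,S[:1],S[1:]):
    p,f,n=fit(V,STAND,[468,78,-.28]);print("stand",show(p),f,n)
# ledge: front upper edge (z=30) = nearest-to-robot boundary... fit mask rows in top
for (s,m,_),c in zip(L,"ts"):
    # silhouette edges: sample along ledge, compare mask-mean line with model, visible part only
    P=[]
    for y in np.arange(-200,200,10):
        best=None
        for x in np.arange(680,740,.5):
            u,v=proj(s,(x,y,30));
            if m[int(round(v)),int(round(u))]>0: best=x if best is None else best; last=x
        if best: P.append((y,best,last))
    P=np.array(P);print(c,len(P),P[::8],[np.polyfit(P[:,0],P[:,i],1).round(4) for i in(1,2)])
st=sense();print(st["tool_pos"],st["finger_gap"])
save(snapshot("wrist"),"w2.png")
```

```text
sign top off 17.63815008601586 0.74 1126
ledge top off 16.325462475472776 0.9 3605
sign scene off 1.4840811149838375 0.86 1583
ledge scene off 39.3525386240421 0.6 3587
stand (array([469.2,  77.7]), np.float64(-17.038671027480728)) 1734.4352941176471 2709.0
stand (array([469.7,  76.5]), np.float64(-18.165548340524044)) 1596.235294117647 1126.0
stand (array([469.5,  80.4]), np.float64(-15.606612750605201)) 125.6078431372549 1583.0
t 40 [[-200.   691.5  720.5]
 [-120.   692.   721. ]
 [ -40.   693.   719.5]
 [  40.   693.5  722.5]
 [ 120.   692.   723.5]] [array([  0. , 691.3]), array([  0. , 721.4])]
s 40 [[-200.   701.5  724.5]
 [-120.   701.5  725. ]
 [ -40.   700.5  726. ]
 [  40.   702.5  727. ]
 [ 120.   703.   728. ]] [array([  0. , 702.7]), array([  0. , 726.4])]
[356.3 110.8 163.6] 59.49175361366352
```

Emit:
send_rows([
  [[0, 0, -2], [0, 0, 0]],
  [[0, 0, -3.5], [0, 0, 0]],
  [[0, 0, -4.5], [0, 0, 0]],
  [[0, 0, -5], [0, 0, 0]],
  [[0, 0, -5.2], [0, 0, 0]],
  [[0, 0, -5.35], [0, 0, 0]],
  [[0, 0, -5.35], [0, 0, 0]],
  [[0, 0, -5.35], [0, 0, 0]],
])

```text
time: 7.48
tool_pos: [356.7, 111.0, 4.0]
tcp_rot: [-180.0, -0.1, -16.1]
ft_force: [0.1, 0.2, -0.7]
finger_gap: 59.9
grip_force: 0.0
```

Run:
```python
from h import *
s=snapshot("wrist");save(s,"w3.png")
st=sense();print(st["tool_pos"],st["ft_force"],st["tcp_rot"])
```

```text
[356.65206391 111.06771485   3.9409853 ] [-0.35946429 -0.24757357  1.10277977] [-1.79967869e+02 -6.66094869e-02 -1.61085237e+01]
```

View pics/w3.png

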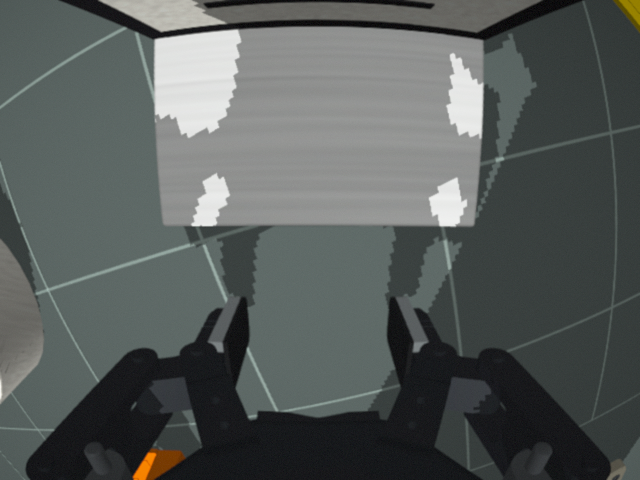

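The foot's front edge runs from (163,226) to (475,226), square to and centred on the open fingers. I push low with both fingertips and turn gradually towards the ledge's heading.

Emit:
send_rows([
  [[0.25, -0.07, -0.05], [0, 0, 0]],
  [[0.5, -0.14, -0.05], [0, 0, 0]],
  [[0.75, -0.21, -0.05], [0, 0, 0]],
  [[0.95, -0.27, -0.05], [0, 0, 0]],
  [[1.12, -0.32, -0.05], [0, 0, 0]],
  [[1.37, -0.37, -0.05], [0, 0, 0.01]],
  [[1.62, -0.42, -0.05], [0, 0, 0.02]],
  [[1.87, -0.47, -0.05], [0, 0, 0.03]],
  [[2.12, -0.52, -0.05], [0, 0, 0.04]],
  [[2.37, -0.57, -0.05], [0, 0, 0.05]],
])

```text
time: 8.78
tool_pos: [427.6, 93.7, 1.7]
tcp_rot: [180.0, 0.0, -13.2]
ft_force: [-3.1, -0.4, -1.0]
finger_gap: 59.5
grip_force: 1.0
```

Run:
```python
from fit import *
st=sense();print(st["tool_pos"],st["ft_force"],st["tcp_rot"])
s=snapshot("wrist");save(s,"w4.png")
s=snapshot("scene");m=mask_near(s,"sign","scene",*proj(s,(490,75,40)))
p,f,n=fit([(s,m,np.ones((480,640)))],STAND,[500,70,-.24]);print("stand",show(p),f,n)
```

```text
[427.6  93.7   1.7] [-3.1 -0.4 -1. ] [180.    0.  -13.2]
sign scene off 0.14474157749770694 0.65 1696
stand (array([512.5,  74.1]), np.float64(-13.639875355824529)) 62.32156862745097 1696.0
```

View pics/w4.png

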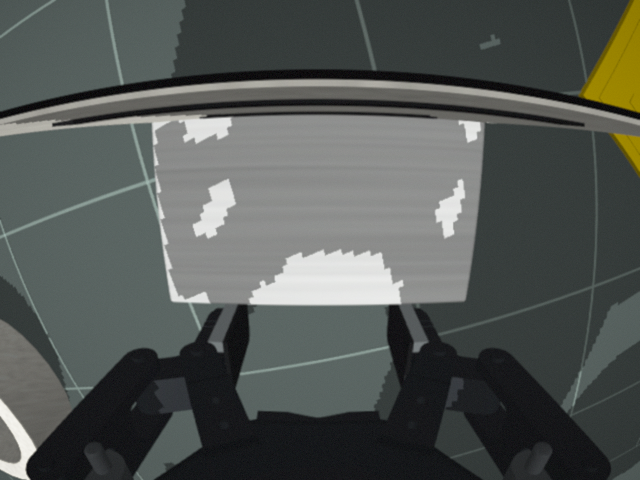

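The sign stays square on both fingers. I continue the push.

Emit:
send_rows([
  [[0.28, -0.05, 0], [0, 0, 0.011]],
  [[0.56, -0.1, 0], [0, 0, 0.022]],
  [[0.84, -0.15, 0], [0, 0, 0.033]],
  [[1.12, -0.2, 0], [0, 0, 0.044]],
  [[1.4, -0.25, 0], [0, 0, 0.055]],
  [[1.68, -0.3, 0], [0, 0, 0.066]],
  [[1.96, -0.34, 0], [0, 0, 0.077]],
  [[2.24, -0.38, 0], [0, 0, 0.088]],
  [[2.52, -0.42, 0], [0, 0, 0.099]],
  [[2.8, -0.46, 0], [0, 0, 0.11]],
])

```text
time: 10.18
tool_pos: [511.7, 80.0, 1.8]
tcp_rot: [180.0, 0.0, -6.9]
ft_force: [-2.5, -0.1, -0.3]
finger_gap: 59.8
grip_force: 1.5
```

Emit:
send_rows([
  [[0.28, -0.03, 0], [0, 0, 0.011]],
  [[0.56, -0.06, 0], [0, 0, 0.022]],
  [[0.84, -0.09, 0], [0, 0, 0.033]],
  [[1.12, -0.12, 0], [0, 0, 0.044]],
  [[1.4, -0.15, 0], [0, 0, 0.055]],
  [[1.65, -0.18, 0], [0, 0, 0.066]],
  [[1.9, -0.2, 0], [0, 0, 0.077]],
  [[2.1, -0.2, 0], [0, 0, 0.088]],
  [[2.25, -0.2, 0], [0, 0, 0.1]],
  [[2.4, -0.2, 0], [0, 0, 0.111]],
])

```text
time: 11.42
tool_pos: [583.3, 74.0, 1.8]
tcp_rot: [180.0, 0.0, -0.5]
ft_force: [-2.8, -0.3, 1.8]
finger_gap: 59.9
grip_force: 1.6
```

Run:
```python
from fit import *
st=sense();print(st["tool_pos"],st["ft_force"],st["tcp_rot"])
s=snapshot("scene");m=mask_near(s,"sign","scene",*proj(s,(650,70,40)))
p,f,n=fit([(s,m,np.ones((480,640)))],STAND,[670,70,-.03]);print("stand",show(p),f,n)
s["img"];cv2.imwrite("pics/s4.png",cv2.resize(s["img"][150:350,280:500,::-1],None,fx=3,fy=3))
```

```text
[583.3  74.    1.8] [-2.8 -0.3  1.8] [180.    0.   -0.5]
sign scene off 4.9530118409707775 0.72 1688
stand (array([669.3,  74.8]), np.float64(-0.7148114585150059)) 78.4 1688.0
```

View pics/s4.png

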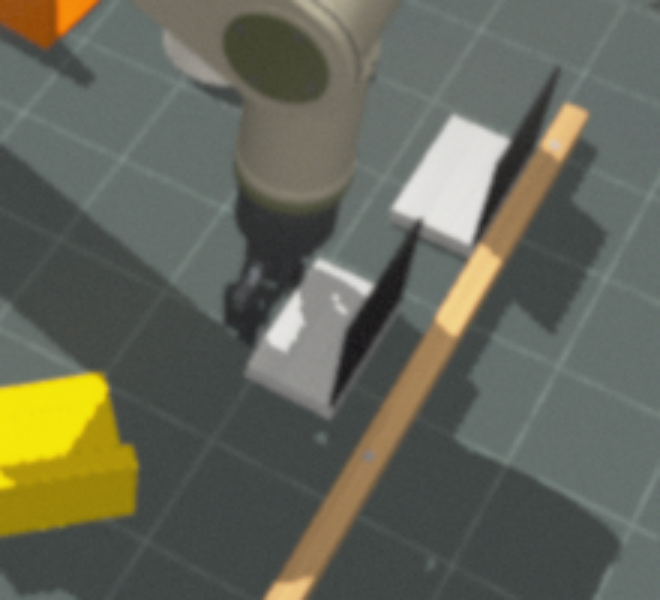

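The sign is upright and parallel to the ledge, with about 30 mm to go. I approach slowly and watch the force.

Emit:
send_rows([
  [[0.12, 0, 0], [0, 0, 0]],
  [[0.24, 0, 0], [0, 0, 0]],
  [[0.36, 0, 0], [0, 0, 0]],
  [[0.48, 0, 0], [0, 0, 0]],
  [[0.58, 0, 0], [0, 0, 0]],
  [[0.68, 0, 0], [0, 0, 0]],
  [[0.76, 0, 0], [0, 0, 0]],
  [[0.84, 0, 0], [0, 0, 0]],
  [[0.88, 0, 0], [0, 0, 0]],
])

```text
time: 12.65
tool_pos: [609.7, 74.0, 1.8]
tcp_rot: [180.0, -0.0, -0.6]
ft_force: [-4.3, -0.2, 3.5]
finger_gap: 59.8
grip_force: 2.5
```

Emit:
send_rows([
  [[0.04, 0, 0], [0, 0, 0]],
  [[0.08, 0, 0], [0, 0, 0]],
  [[0.1, 0, 0], [0, 0, 0]],
])

```text
time: 13.02
tool_pos: [612.6, 74.1, 1.8]
tcp_rot: [-180.0, 0.0, -0.6]
ft_force: [-4.4, -0.0, 4.1]
finger_gap: 59.9
grip_force: 2.4
```

Emit:
send_rows([
  [[0.03, 0, 0], [0, 0, 0]],
  [[0.06, 0, 0], [0, 0, 0]],
])

```text
time: 13.28
tool_pos: [614.4, 74.1, 1.8]
tcp_rot: [-180.0, -0.0, -0.6]
ft_force: [-5.7, -0.5, 3.3]
finger_gap: 59.5
grip_force: 2.2
```

Emit:
send_rows([
  [[0.03, 0, 0], [0, 0, 0]],
  [[0.05, 0, 0], [0, 0, 0]],
])

```text
time: 13.52
tool_pos: [615.4, 74.0, 1.7]
tcp_rot: [180.0, 0.1, -0.6]
ft_force: [-8.5, -0.8, 7.1]
finger_gap: 59.5
grip_force: 4.2
```

Emit:
send_rows([
  [[0.03, 0, 0], [0, 0, 0]],
  [[0.03, 0, 0], [0, 0, 0]],
  [[0.03, 0, 0], [0, 0, 0]],
])

```text
time: 13.9
tool_pos: [615.5, 74.0, 1.6]
tcp_rot: [180.0, 0.2, -0.6]
ft_force: [-10.8, -0.7, 7.0]
finger_gap: 59.5
grip_force: 5.4
```

Run:
```python
from fit import *
st=sense();print(st["tool_pos"],st["ft_force"],st["wrist_torque"],st["tcp_rot"])
s=snapshot("scene");m=mask_near(s,"sign","scene",*proj(s,(670,70,40)))
p,f,n=fit([(s,m,np.ones((480,640)))],STAND,[700,70,-.03]);print("stand",show(p),f,n)
cv2.imwrite("pics/s5.png",cv2.resize(s["img"][170:320,320:500,::-1],None,fx=4,fy=4,interpolation=cv2.INTER_CUBIC))
```

```text
[615.5  74.    1.6] [-10.8  -0.7   7. ] [-0.   1.7  0. ] [180.    0.2  -0.6]
sign scene off 3.386457925371778 0.8 1609
stand (array([701.1,  74. ]), np.float64(-0.38411554801521086)) 133.72549019607843 1609.0
```

View pics/s5.png

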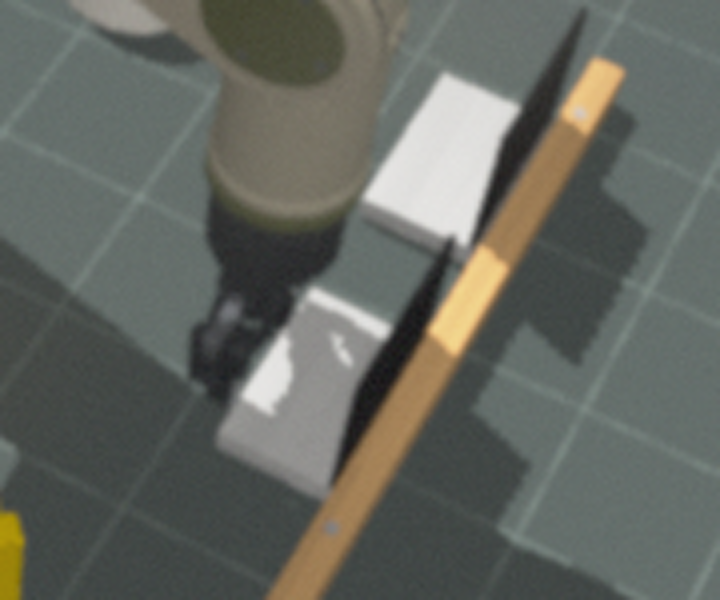

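The force rose to 11 N with no further motion, so the sign is blocked by the ledge, and the fit puts its heel at x = 701. I retreat straight back and then up.

Emit:
send_rows([
  [[-0.1, 0, 0], [0, 0, 0]],
  [[-0.4, 0, 0], [0, 0, 0]],
  [[-1, 0, 0], [0, 0, 0]],
  [[-2, 0, 0], [0, 0, 0]],
  [[-3, 0, 0], [0, 0, 0]],
  [[-3.5, 0, 1.5], [0, 0, 0]],
  [[-4, 0, 3.5], [0, 0, 0]],
  [[-4, 0, 5.5], [0, 0, 0]],
  [[-4, 0, 6], [0, 0, 0]],
  [[-4, 0, 6], [0, 0, 0]],
])

```text
time: 15.25
tool_pos: [497.6, 74.1, 183.0]
tcp_rot: [-180.0, -0.2, -0.6]
ft_force: [-0.3, -0.6, 0.1]
finger_gap: 59.8
grip_force: 0.0
```

Run:
```python
from fit import *
V=[]
for c in("scene","top"):
    s=snapshot(c);m=mask_near(s,"sign",c,*proj(s,(670,70,40)));V.append((s,m,np.ones((480,640))))
    p,f,n=fit(V[-1:],STAND,[700,70,-.03]);print("stand",show(p),f,n)
s=V[0][0];l=mask_near(s,"ledge","scene",*proj(s,(700,-20,15)))
P=[]
for y in range(-330,-150,10):
    pass
for y in list(range(-150,0,6))+list(range(150,190,6)):
    xs=[x for x in np.arange(680,725,.25) if l[tuple(int(round(t)) for t in proj(s,(x,y,30))[::-1])]>0]
    if xs:P.append((y,xs[0]+ .4))
P=np.array(P);k=np.polyfit(P[:,0],P[:,1],1);print("ledge top front edge: x at y=74",np.polyval(k,74).round(2),"slope deg",np.degrees(k[0]).round(2))
for k2 in("standing_sign","basket","tape","paint_bottle"):
    for r in finder.pinpoint(k2,"scene")[:1]:print(k2,at(s,r["at"][0]*640,r["at"][1]*480,0))
```

```text
sign scene off 3.4511943087303534 0.7 1643
stand (array([701.3,  73.2]), np.float64(-0.8047281128025406)) 107.91764705882353 1643.0
sign top off 127.33705904880857 0.96 3784
stand (array([1175.6,  152.7]), np.float64(-106.77635357371275)) 3784.0 3784.0
ledge scene off 31.188197996164646 0.92 3849
ledge top front edge: x at y=74 702.39 slope deg 0.04
standing_sign [704.1 270.5   0. ]
basket [ 689.2 -326.8    0. ]
tape [406.2 317.6   0. ]
paint_bottle [ 405. -276.    0.]
```

```bash
python3 -c "
from bench import order
print(order.hand_in())"
```

```text
the job is handed in; nothing more can be done
None
```

The sign stands on its foot with its back against the ledge (the last fit shows about a 1 mm gap), the arm is clear of everything, and the job is handed in at about 15 s, with no verdict returned. The other sign, the basket, the tape roll and the paint bottle were found where they started, to within a few millimetres of measuring error.

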